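# Work a binding feeder cover back and move its bin to the scale

## Robot

A 7-joint arm with a two-finger parallel gripper is mounted at the origin on the work surface. World frame = base frame: x ahead of the robot, y to its left, z up, the work surface at z = 0. Lengths are in m, angles in rad, forces in N, time in s.
With the tool pointing down it reaches from about 0.35 to 0.9 m from the base axis. Payload 8.1 kg.
Tool frame: the origin (TCP) lies at the very end of the fingers, on their centre line; the grasp point (between the pads) lies 19 mm behind it (env.grasp_offset is the distance from the TCP to the grasp point, in m); z points along the fingers, y is the direction in which the jaws open and shut (so a half turn about z gives the same grasp; the last joint's range is limited). The gripper opens to 85 mm and grips with 20 to 120 N. Pads are 22 mm wide; open, the fingers measure 114 mm over their backs; the gripper's body (76 mm by 85 mm) begins 54 mm behind the grasp point. The pads swing forward as they close: fully open they stand 13 mm farther back than shut.
Start: joints at [-1.35, 0.434, 0.025, 1.573, -0.012, 1.134, -0.075], TCP at [0.199, 0.593, 0.231] pointing down, gripper open.
Joint ranges: [-2.62, 2.62], [-0.44, 2.09], [-1.27, 1.32], [0.08, 2.57], [-1.32, 4.46], [0.12, 2], [-2.74, 2.74]. Speed limits (rad/s): [2.22, 2.22, 3.01, 3.01, 3.14, 3.14, 3.14].

## Interface

Orientations are given as [roll, pitch, yaw] about the fixed x, y, z axes, in that order (R = Rz(yaw) Ry(pitch) Rx(roll)).
In Python, from bench import env, get_obs, eyes gives the robot as it stands. The module is installed in compiled form; this text tells all that it offers. Calls block until the motion is done:
- env.move_pose(position, orientation): joint-space move of the TCP to a pose.
- env.line_to(position, rot=None, max_speed=0.15, contact_N=None): straight line of the TCP; rot=None keeps the orientation; max_speed is the mean speed in m/s. With contact_N (N) it stops when the force on the tool has changed by that much, and returns True; else False.
- env.movej(angles): joint-space move.
- env.gripper_to(opening, grip_force=None): finger opening in m; grip_force is the grip in N (None keeps the last); returns when the fingers have stopped.
- env.wait(seconds).
- env.inverse_kinematics(position, orientation): joint angles nearest the present ones, or None.
- get_obs(): the state.
- eyes.camera(name): name is "side" or "top" or "wrist"; returns a dict with "image" (400x640x3 uint8, red, green, blue), "intrinsics" (3x3 intrinsics, pixels), "k1" (the pictures are not rectified: a ray, as slopes to the right and down, at radius r is drawn at 1 + k1 r^2 times it, then the intrinsics apply), "extrinsics" (4x4, takes a point from camera to world coordinates). Camera axes: x right, y down, z forward; pixel columns grow to the right and rows downward; lengths in m; the calibration is good to about 2 mm. A picture is of the moment at which its call begins. There is no depth.
A pose or a line that the arm cannot do raises env.IKError and nothing moves.
- env.finish_job(): hands the job in, once; it reports no verdict.
Trained networks look in a picture, given as the dict that the camera call returned (one of the last four; its "shot" number tells which), for a name from the list of things; names that differ only in an ending like _2 or _b are one class to them, and where a whole thing is asked for, a point or a joint stands for the part that bears it (a point fixed in the world has none). Each returns a list of dicts, best first, with "score" (0 to 1); they miss things now and then, are a little off and sometimes report something else, mostly with a low value. They report only what shows in the picture. A call takes as long as a camera call. They do not tell look-alikes from the thing itself.
- eyes.search_frame(picture, name): "bbox" ([centre column, centre row, width, height] in pixels, round what is visible of it).
- eyes.outline_of(picture, name): "mask" (400x640 bool, what is visible of it) and "bbox" ([centre column, centre row, width, height] in pixels, round what is visible of it).
The state is a dict: "t": time; "joint_positions": joint angles; "joint_vel": joint speeds; "tau": joint torques, N m; "eef_pos": TCP position; "tcp_rot": TCP orientation; "ft_force": force on the tool from outside, world axes, zero at the start; "wrist_torque": the same for the moment, N m; "grip_width": finger opening in m.
Only numpy, scipy, OpenCV 4.12 (cv2) and the standard library are available. Lean on these libraries where they do the work, as an engineer would, in place of code of your own. Each camera call takes 0.05 s, during which the arm holds its last target. There are 200 camera calls.

## Task

Slide the feeder station's clear cover right back toward the bowl feeder until both its ends are up against their stops; it is worn and binds as soon as one end gets ahead, so push the two ends in turn, a little at a time, and do not force it. Then lift the deep bin with the carrying bar out of the station, keep it level, and set it down (do not drop it) in the middle of the counting scale's pan. Leave the cover open and everything else where it is.

Things in the scene. Friction and masses are not known exactly. Their poses are not given: they have to be found in the camera images.
- station: Fixed feeder station: black base plate 340 (x) x 380 (y) x 10 mm. Origin: centre of its underside; its x runs to the robot's right, toward the bowl feeder, its y away from the robot. A rail along each side, x = -170 to 120 mm: ledge (y = +-138 to +-163, top at z = 64), wall (inner face y = +-163), lip on it (in to y = +-150, z = 99 to 104). Drive block x 125 to 170, y +-45.
- light_bar (a point): Middle of the underside of the white light bar that crosses the station above the cover: bar x = -18 to 18, y = -190 to 190, z = 140 to 186 mm in the station's frame, on end posts. The cover's push faces end their travel right below its -x edge, where an upright gripper does not fit: lean the tool 30 to 45 degrees, its tip toward station +x, its body behind.
- track_tip (a point): Free end of the aluminium feeder track's underside (station frame x = -135, y = 0, z = 106 mm). The track, 36 mm wide and 28 high, runs from here to station +x above the cover's middle, with two sensor clamps (x = -130 to -98 and -62 to -30, y = +-40, z = 112 to 148 mm), so the cover cannot be pushed in its middle.
- cover: Loose cover riding on the rails: clear sheet 115 (x) mm deep between two grey carriages, each 115 x 45 (y = +-111 to +-156) x 26 mm (z = 2 to 28); 0.9 kg. Origin: its middle, at ledge level. Slides to station +x, 105 to 135 mm to its stops. An end moves at 4 to 9 N and stays where left; when one end is about 24 mm ahead the cover wedges and only a push at the other end frees it. May start skewed.
- push_near (a point): Middle of the face to push (-x face) on the carriage nearest the robot (-y): cover frame x = -57.5, y = -133.5, z = 15 mm. The face is 45 mm wide (y -156 to -111) and 26 mm high. With the cover fully open it stands at x = -15 mm in the station's frame.
- push_far (a point): The same on the carriage farthest from the robot (+y): cover frame x = -57.5, y = 133.5, z = 15 mm. Fully open also at x = -15 mm in the station's frame.
- stop_near (a point): Face of the rubber end stop of the rail nearest the robot, which that carriage's +x face meets when the cover is fully open: station frame x = 100, y = -133.5, z = 80 mm. The stop itself lies beyond it.
- stop_far (a point): The same on the rail farthest from the robot: station frame x = 100, y = 133.5, z = 80 mm.
- bin: Green open bin, 92 (x) x 76 (y) x 43 mm high, walls 3 mm, some small black parts in it, 0.3 kg. On the base plate, on the near or the far side of the track (station frame x = -97, y = +-94 mm), under the cover at the start. Origin: centre of its underside. A carrying bar 12 (x) x 12 (z) x 70 mm (y) crosses it at mid-length, centre line 40 mm up; free: 20 mm below the bar, 37 mm on either side.
- bin_bar (a point): Middle of the bin's carrying bar, 40 mm over the bin's underside; the bar runs along the bin's y, which is about the station's y.
- grid_tray: Flat white pocket tray, 92 x 76 x 14 mm, no bar, on the base plate on the side of the track where the bin is not. Not to be moved. Origin: centre of its underside.
- scale: Fixed counting scale on the table to the left of the station: white base 190 (x) x 170 (y) x 40 mm with a display at its end nearest the robot and a flat steel pan 135 (x) x 150 (y) mm whose top is 49 mm over the table. Origin: centre of its underside; x away from the robot.
- scale_pan (a point): Centre of the top of the scale's pan (scale frame x = 22, y = 0, z = 49 mm).
- tray_stack: Loose stack of white pocket trays, 120 x 120 x 43 mm, on the table beyond or before the scale. Not to be moved. Origin: centre of its underside.
- grease_tin: Low round steel tin, 56 mm across, 50 mm tall, on the table to the robot's right. Not to be moved.
Mind the look-alikes: they are no part of the job. Of the things shaped like the bin, the green one is meant.

How it is judged:
By the outcome, as a careful person would: the job done as asked, in the order asked, and still so for the second after the job is handed in, with the robot touching nothing.
It also fails if it takes over 72 s, if anything falls off the work surface, if the arm or the gripper's body presses on something with over 40 N, if the wrist force passes 120 N, or if a joint passes its speed limit or range.

## Working session

There is one attempt and no reset: what is moved stays moved. The work goes in short steps, each a Python script; the robot and the scene stay as the last script left them, time stands still between calls to the robot, and variables do not carry over. Pictures are saved under pics/ and viewed, about 8 in all and at most 12, crops included, and the job is handed in when it is done.

```bash
ls; mkdir -p pics; python3 - <<'E'
from bench import env,get_obs,eyes
import cv2,numpy as np
o=get_obs();print(o['t'],o['eef_pos'],o['tcp_rot'])
for n in("top","side"):
    p=eyes.camera(n);cv2.imwrite(f"pics/{n}0.png",p["image"][:,:,::-1])
    print(n,p["intrinsics"].tolist(),p["k1"],np.round(p["extrinsics"],4).tolist())
    for k in("station","light_bar","track_tip","cover","push_near","push_far","stop_near","stop_far","bin","bin_bar","grid_tray","scale","scale_pan","tray_stack"):
        try: print(k,[(np.round(d["bbox"]).astype(int).tolist(),round(d["score"],2)) for d in eyes.search_frame(p,k)][:3])
        except Exception as e: print(k,repr(e))
print(get_obs()['t'])
E
```

```text
pics
0.0 [0.1987398  0.59201822 0.23049612] [-3.13996723e+00  1.43784549e-04  2.81773398e+00]
top [[388.56472085272395, 0.0, 316.8453735300932], [0.0, 388.56472085272395, 195.1118093403883], [0.0, 0.0, 1.0]] -0.05779754547351034 [[-0.0194, -0.9966, 0.0795, 0.5249], [-0.9998, 0.0187, -0.0094, 0.1257], [0.0079, -0.0796, -0.9968, 1.3457], [0.0, 0.0, 0.0, 1.0]]
station [([395, 213, 208, 129], 0.85)]
light_bar [([395, 213, 211, 127], 0.69)]
track_tip [([395, 214, 208, 128], 0.88)]
cover [([321, 214, 41, 96], 0.85), ([394, 211, 207, 128], 0.73)]
push_near [([322, 213, 42, 88], 0.92)]
push_far [([320, 214, 43, 96], 0.77)]
stop_near [([398, 211, 205, 128], 0.62)]
stop_far []
bin [([344, 131, 27, 24], 0.89), ([195, 200, 37, 34], 0.62), ([271, 146, 26, 31], 0.59)]
bin_bar [([344, 131, 31, 24], 0.88), ([269, 144, 39, 38], 0.77), ([194, 199, 31, 31], 0.59)]
grid_tray []
scale [([245, 265, 56, 56], 0.91), ([396, 213, 208, 127], 0.68)]
scale_pan [([244, 265, 55, 56], 0.72)]
tray_stack [([251, 209, 38, 36], 0.98), ([397, 213, 207, 129], 0.45)]
side [[433.7189633876094, 0.0, 322.3314220415266], [0.0
[... 226 characters left out ...]
 183, 136, 147], 0.62)]
light_bar [([345, 186, 134, 152], 0.91)]
track_tip [([346, 183, 139, 147], 0.58)]
cover [([339, 210, 104, 52], 0.92), ([344, 185, 139, 147], 0.63)]
push_near [([338, 210, 106, 45], 0.56)]
push_far [([340, 211, 103, 51], 0.65)]
stop_near [([342, 184, 134, 149], 0.73)]
stop_far [([344, 185, 139, 147], 0.81)]
bin [([267, 191, 32, 26], 0.81), ([248, 240, 33, 25], 0.75), ([276, 328, 42, 37], 0.59)]
bin_bar [([307, 221, 26, 14], 0.85), ([276, 327, 41, 39], 0.85), ([268, 191, 32, 26], 0.76)]
grid_tray [([364, 236, 22, 19], 0.69)]
scale [([372, 297, 79, 68], 0.71)]
scale_pan [([373, 296, 74, 70], 0.87), ([344, 184, 135, 152], 0.47)]
tray_stack [([308, 276, 52, 50], 0.96)]
1.5
```

```bash
python3 - <<'E'
import cv2
a=cv2.imread("pics/top0.png")[100:310,170:520]
b=cv2.imread("pics/side0.png")[90:350,220:480]
cv2.imwrite("pics/topc.png",cv2.resize(a,None,fx=2.28,fy=2.28,interpolation=cv2.INTER_CUBIC))
cv2.imwrite("pics/sidec.png",cv2.resize(b,None,fx=2.3,fy=2.3,interpolation=cv2.INTER_CUBIC))
E
```

```text
(no output)
```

View pics/topc.png

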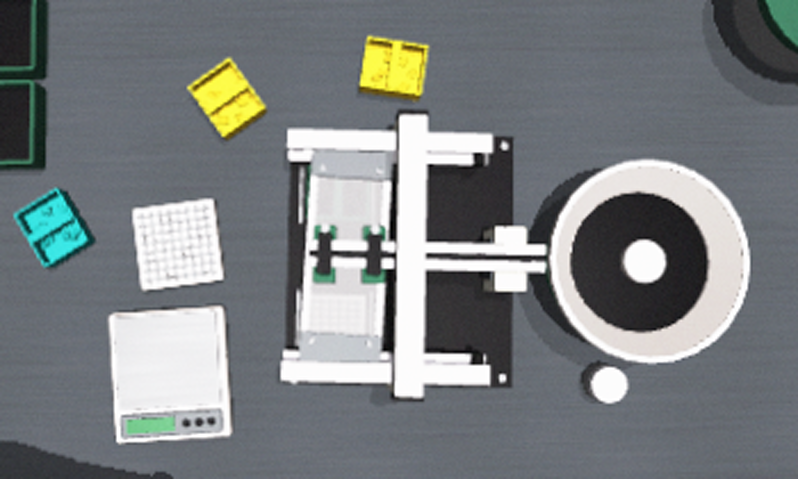

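View pics/sidec.png

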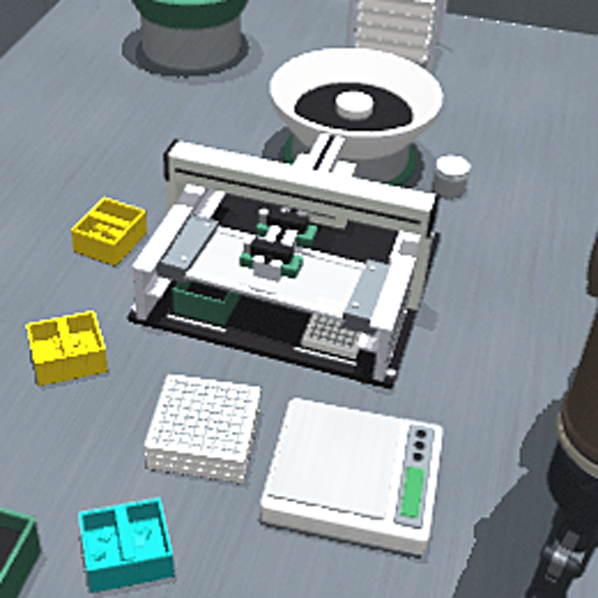

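The top view shows the bin (green, side crop around 205,300) on the far side of the track, with the pocket tray on the near side. The cover is at the left end: its far carriage's edge is at about (313,165) in the top crop and its near one at about (302,347). The scale is at the lower left. The yellow and cyan bins are look-alikes. Next I'll fit the poses.

```bash
cat > h.py <<'E'
import numpy as np,cv2,json
from scipy.optimize import least_squares
CAM={"top":([388.56472,316.84537,195.11181],-0.0577975,np.array([[-0.0194,-0.9966,0.0795,0.5249],[-0.9998,0.0187,-0.0094,0.1257],[0.0079,-0.0796,-0.9968,1.3457]])),
"side":([433.71896,322.33142,201.61883],-0.0636674,np.array([[-0.9553,-0.1979,0.2198,0.3293],[-0.2955,0.6063,-0.7383,1.1167],[0.0128,-0.7702,-0.6377,0.9642]]))}
def proj(c,P):
    (f,cx,cy),k,E=CAM[c]; p=(np.atleast_2d(P)-E[:,3])@E[:,:3]
    s=p[:,:2]/p[:,2:]; s=s*(1+k*(s**2).sum(1,keepdims=True)); return s*f+[cx,cy]
def tf(q,P):  # q=x,y,yaw ; P in m
    P=np.atleast_2d(np.array(P,float)); c,s=np.cos(q[2]),np.sin(q[2])
    return np.c_[q[0]+c*P[:,0]-s*P[:,1], q[1]+s*P[:,0]+c*P[:,1], P[:,2]]
def fit(obs,q0):
    return least_squares(lambda q:np.concatenate([(proj(c,tf(q,np.array(P)/1e3))[0]-uv) for c,P,uv in obs]),q0,loss="soft_l1")
T=lambda u,v:np.array([u,v])/2.28+[170-.3,100-.3]
S=lambda u,v:np.array([u,v])/2.3+[220-.3,90-.3]
E
cat > fit.py <<'E'
from h import *
st=fit([("top",(170,190,10),T(513,137)),("top",(170,-190,10),T(512,386)),("top",(-18,190,186),T(399,112)),("top",(18,190,186),T(427,113)),
("top",(-18,-190,186),T(395,397)),("top",(18,-190,186),T(424,398)),("side",(-170,190,10),S(131,318)),("side",(-170,-190,10),S(393,384)),("side",(170,-190,10),S(439,233))],[.5,-.05,-1.57])
print(st.x,np.round(st.fun,1))
sc=fit([("top",(95,85,40),T(109,313)),("top",(95,-85,40),T(225,306)),("top",(-95,-85,40),T(231,435)),("top",(-95,85,40),T(117,442)),
("side",(95,-85,40),S(289,399)),("side",(-95,-85,40),S(443,424)),("side",(-95,85,40),S(424,540)),("side",(95,85,40),S(263,510))],[.4,.3,0])
print(sc.x,np.round(sc.fun,1))
np.save("st.npy",st.x);np.save("sc.npy",sc.x)
def box(a,lo,hi):
    return [((a[0] if i==0 else 0),0,0) for i in ()]
def draw(im,c,q,lo,hi,col,k,off):
    C=np.array([[x,y,z] for x in(lo[0],hi[0]) for y in (lo[1],hi[1]) for z in(lo[2],hi[2])])/1e3
    p=((proj(c,tf(q,C))-off+.3)*k).astype(int)
    for i in range(8):
        for b in(1,2,4):
            if not i&b: cv2.line(im,p[i].tolist(),p[i|b].tolist(),col,1,cv2.LINE_AA)
c0,s0=np.cos(st.x[2]),np.sin(st.x[2])
def cov(cx,sk): # cover pose in the station frame
    w=tf(st.x,[[cx/1e3,0,0]])[0]; return [w[0],w[1],st.x[2]+sk]
import sys
cx,sk=float(sys.argv[1]),float(sys.argv[2])
out=[]
for c,off,(w,h),k in(("top",(290,145),(110,130),4.5),("side",(260,140),(160,120),4)):
    im=cv2.imread(f"pics/{c}0.png")[off[1]:off[1]+h,off[0]:off[0]+w]; im=cv2.resize(im,None,fx=k,fy=k,interpolation=cv2.INTER_CUBIC)
    d=lambda q,lo,hi,col:draw(im,c,q,lo,hi,col,k,np.array(off))
    d(st.x,(-170,-190,0),(170,190,10),(255,255,0)); d(st.x,(-18,-190,140),(18,190,186),(0,255,255))
    d(st.x,(-170,150,99),(120,163,104),(255,0,255));d(st.x,(-170,-163,99),(120,-150,104),(255,0,255))
    for s in(-1,1): d(cov(cx,sk),(-57.5,min(s*111,s*156),66),(57.5,max(s*111,s*156),92),(0,0,255))
    d(st.x,(-143,56,10),(-51,132,53),(0,255,0))
    cv2.imwrite(f"pics/ov_{c}.png",im)
E
python3 fit.py -78 0
```

```text
[ 0.56846578  0.01666752 -1.60837366] [-0.2 -0.6 -0.1  0.3  0.  -0.9 -0.4 -1.1  0.1  1.1 -0.4  0.9 -1.2 -1.4
  0.6 -0.5  1.  -0.3]
[0.40448289 0.36208156 0.054768  ] [-1.  -0.  -1.3 -0.6 -0.1  0.1 -1.1  0.6  0.6 -1.9  0.  -0.1  2.1 -0.6
 -1.4 -2.9]
```

```bash
python3 - <<'E'
import cv2,numpy as np
a=cv2.imread("pics/ov_top.png");print(a.shape)
E
```

```text
(585, 495, 3)
```

View pics/ov_top.png

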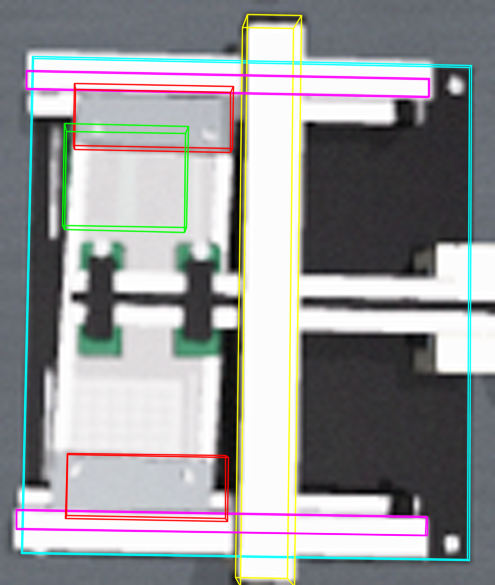

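View pics/ov_side.png

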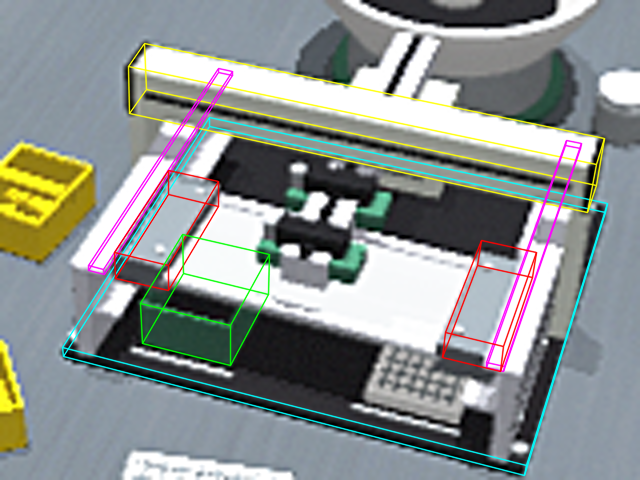

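```bash
cat >> h.py <<'E'
from scipy.spatial.transform import Rotation as Rn
st=np.load("st.npy");sc=np.load("sc.npy")
Rs=Rn.from_euler("z",st[2])
L=np.radians(35)
def rpy(flip=1,lean=L,jaw="y"):
    z=np.array([np.sin(lean),0,-np.cos(lean)])
    if jaw=="y": y=np.array([0,flip,0.]); x=np.cross(y,z)
    else: x=np.array([0,flip,0.]); y=np.cross(z,x)
    return (Rs*Rn.from_matrix(np.c_[x,y,z])).as_euler("xyz")
def W(x,y,z): return tf(st,[[x/1e3,y/1e3,z/1e3]])[0]
def toS(p):
    d=Rs.inv().apply(np.array(p)-[st[0],st[1],0]);return d*1e3
def up(x,y,z,d): return W(x-d*np.sin(L),y,z+d*np.cos(L))
E
python3 - <<'E'
from bench import env,get_obs
from h import *
for jaw in"yx":
  for fl in(1,-1):
    r=rpy(fl,L,jaw);print(jaw,fl,np.round(r,2))
    for y in(-124,124):
      for x in(-165,-24):
        for p in(W(x,y,77),up(x,y,77,110)):
          j=env.inverse_kinematics(p,r); print(y,x,np.round(p,3),None if j is None else np.round(j,2))
E
```

```text
y 1 [3.14 0.61 1.53]
-124 -165 [0.451 0.186 0.077] [-1.15  0.71  0.52  1.85  0.14  1.07 -0.8 ]
-124 -165 [0.453 0.249 0.167] [-1.2   0.64  0.52  1.68  0.14  1.32 -0.81]
-124 -24 [0.445 0.045 0.077] [-1.04  0.64  0.61  2.08  0.23  0.85 -0.7 ]
-124 -24 [0.448 0.108 0.167] [-1.13  0.52  0.6   1.93  0.24  1.14 -0.72]
124 -165 [0.699 0.177 0.077] [-0.85  0.98  0.58  1.26  0.07  1.28 -0.5 ]
124 -165 [0.701 0.24  0.167] [-0.87  0.95  0.57  1.06  0.08  1.52 -0.5 ]
124 -24 [0.693 0.036 0.077] [-0.77  0.92  0.67  1.47  0.07  1.08 -0.35]
124 -24 [0.696 0.099 0.167] [-0.83  0.86  0.67  1.33  0.09  1.29 -0.36]
y -1 [ 3.14 -0.61 -1.61]
-124 -165 [0.451 0.186 0.077] [-0.67  0.67 -0.2   1.81  0.52  1.24  1.94]
-124 -165 [0.453 0.249 0.167] [-0.71  0.61 -0.24  1.63  0.47  1.47  1.98]
-124 -24 [0.445 0.045 0.077] [-0.53  0.57 -0.11  2.03  0.61  1.06  2.02]
-124 -24 [0.448 0.108 0.167] [-0.57  0.48 -0.18  1.88  0.52  1.3   2.08]
124 -165 [0.699 0.177 0.077] [-0.49  0.93 -0.15  1.21  0.6   1.45  2.28]
124 -165 [0.701 0.24  0.167] [-0.55  0.91 -0.18  1.02  0.58  1.66  2.33]
124 -24 [0.693 0.036 0.077] [-
[... 630 characters left out ...]
 -0.08  1.07 -1.8 ]
124 -24 [0.696 0.099 0.167] [-0.9   0.91  0.86  1.34 -0.06  1.28 -1.82]
x -1 [-2.53  0.    3.1 ]
-124 -165 [0.451 0.186 0.077] [-0.9   0.66  0.15  1.83  0.35  1.14  0.54]
-124 -165 [0.453 0.249 0.167] [-0.94  0.6   0.12  1.65  0.32  1.39  0.57]
-124 -24 [0.445 0.045 0.077] [-0.75  0.57  0.19  2.05  0.48  0.96  0.59]
-124 -24 [0.448 0.108 0.167] [-0.8   0.47  0.14  1.9   0.42  1.23  0.63]
124 -165 [0.699 0.177 0.077] [-0.68  0.93  0.22  1.24  0.34  1.34  0.88]
124 -165 [0.701 0.24  0.167] [-0.72  0.91  0.2   1.04  0.34  1.57  0.91]
124 -24 [0.693 0.036 0.077] [-0.56  0.84  0.26  1.45  0.4   1.15  0.96]
124 -24 [0.696 0.099 0.167] [-0.6   0.78  0.22  1.31  0.39  1.37  0.98]
```

```bash
python3 - <<'E'
from bench import env,get_obs,eyes
from h import *
r=rpy()
t0=get_obs()['t']
env.gripper_to(0.0)
env.move_pose(up(-168,-124,77,110),r);print(get_obs()['t']-t0, toS(get_obs()['eef_pos']).round(1),get_obs()['ft_force'].round(1))
env.line_to(W(-168,-124,77),max_speed=.2);o=get_obs();print(o['t']-t0,o['ft_force'].round(1))
c=env.line_to(W(-125,-124,77),max_speed=.04,contact_N=3)
o=get_obs();print(c,o['t']-t0,toS(o['eef_pos']).round(1),Rs.inv().apply(o['ft_force']).round(1))
p=eyes.camera("side")
a=p["image"][90:290,220:480,::-1]
cv2.imwrite("pics/c1.png",cv2.resize(a,None,fx=2.8,fy=2.8,interpolation=cv2.INTER_CUBIC))
E
```

```text
2.325 [-232.3 -124.4  167. ] [0.1 0.9 0.7]
3.0250000000000004 [-0.1  0.1  0.1]
True 3.575 [-152.3 -124.3   76.9] [ 0.3 -0.6  0.8]
```

View pics/c1.png

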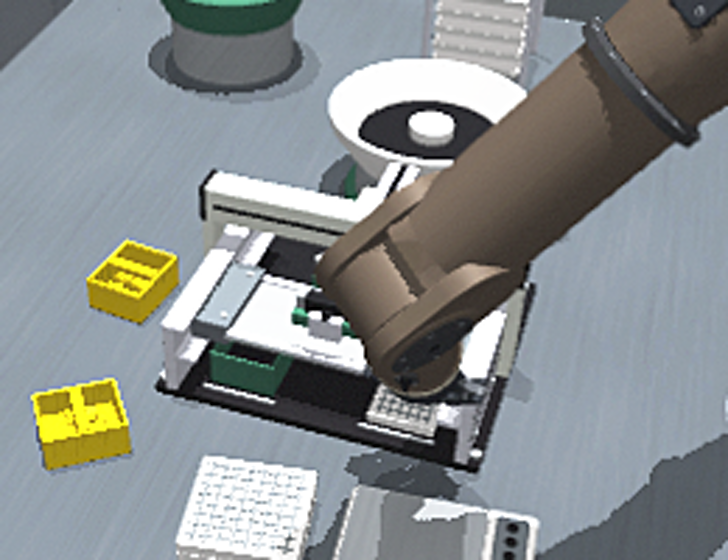

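```bash
python3 - <<'E'
from bench import env,get_obs,eyes
from h import *
for x in(-147,-142,-137):
    c=env.line_to(W(x,-124,77),max_speed=.05,contact_N=14)
    o=get_obs();print(c,o['t'],toS(o['eef_pos']).round(1),Rs.inv().apply(o['ft_force']).round(1))
E
```

```text
False 5.4083 [-146.6 -124.1   77. ] [-0.3  0.4 -0.1]
False 5.6583 [-142.  -124.1   77. ] [-0.7 -0.9 -0.8]
False 5.9083 [-136.9 -124.1   77. ] [-1.4 -1.4  0.1]
```

```bash
python3 - <<'E'
from bench import env,get_obs,eyes
from h import *
c=env.line_to(W(-131,-124,77),max_speed=.03,contact_N=14)
o=get_obs();print(c,o['t'],toS(o['eef_pos']).round(1),Rs.inv().apply(o['ft_force']).round(1))
s=eyes.camera("wrist")["image"][:,:,::-1]; t=eyes.camera("top")["image"][140:280,285:400,::-1]
t=cv2.resize(t,None,fx=3.6,fy=3.6,interpolation=cv2.INTER_CUBIC)
s=cv2.resize(s,(380,238)); s=np.vstack([s,np.zeros((t.shape[0]-238,380,3),np.uint8)])
cv2.imwrite("pics/c2.png",np.hstack([t,s]))
E
```

```text
False 6.2583 [-131.  -124.1   76.9] [-1.5 -1.7 -0.6]
```

View pics/c2.png

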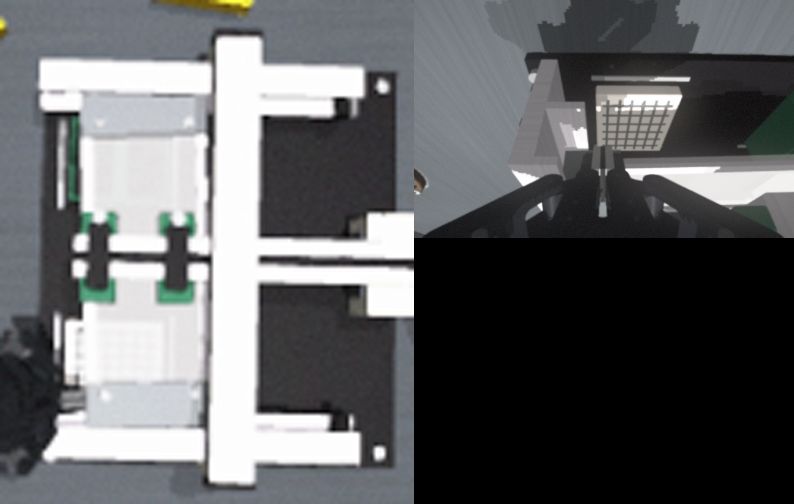

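The top view shows the near carriage at column 88 and the far one at 80. After allowing for the station's yaw, the near end is about 15 mm ahead, so the push works. Now the far end.

```bash
cat > push.py <<'E'
from bench import env,get_obs,eyes
from h import *
import h
r=rpy()
def fz(): 
    o=get_obs();return toS(o['eef_pos']).round(1)[0],Rs.inv().apply(o['ft_force']).round(1),round(o['t'],2)
def visit(y,x0,x1,prev,guard=14,spd=.06):
    """retract from prev end, approach y at TCP x0, seek contact, push to TCP x1"""
    xc,yc=prev
    if xc is not None: env.line_to(up(xc,yc,77,100),max_speed=.35)
    env.line_to(up(x0,y,77,100),rot=r,max_speed=.4)
    env.line_to(W(x0,y,77),max_speed=.3)
    c=env.line_to(W(x1-3,y,77),max_speed=.06,contact_N=3); xcnt=fz()[0]
    g=env.line_to(W(x1,y,77),max_speed=spd,contact_N=guard); 
    f=fz();print("y",y,"contact",c,xcnt,"end",g,f);return f[0],y
E
python3 - <<'E'
from push import *
p=visit(124,-158,-117,(-131,-124))
E
```

```text
y 124 contact True -136.2 end False (np.float64(-116.6), array([0.1, 0.2, 0.2]), 9.1)
```

```bash
python3 - <<'E'
from push import *
p=eyes.camera("top")["image"][:,:,::-1].copy(); cv2.imwrite("pics/t3.png",p)
k=4.5;off=np.array((285,145))
im=cv2.resize(p[145:275,285:395],None,fx=k,fy=k,interpolation=cv2.INTER_CUBIC)
for y in(-111,-145,111,145):
  for x in range(-160,61,10):
    q=((proj("top",tf(st,np.array([[x,y,92]])/1e3))[0]-off+.5)*k).astype(int)
    cv2.line(im,(q[0],q[1]-(8 if x%50==0 else 4)),(q[0],q[1]),(0,0,255),1)
    if x%50==0: cv2.putText(im,str(x),(q[0]-8,q[1]-9),0,.3,(0,0,255),1)
cv2.imwrite("pics/c3.png",im)
E
```

```text
(no output)
```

View pics/c3.png

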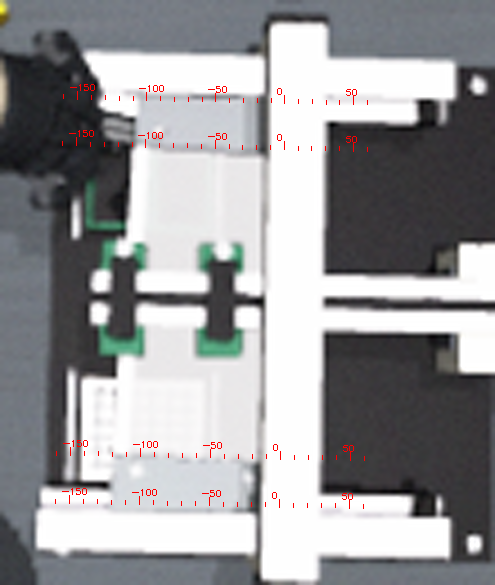

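The far face measures about -106 and the near about -121 (face = TCP + 10 mm), which matches the plan, so I'll keep alternating.

```bash
python3 - <<'E'
from push import *
p=(-116.6,124)
last={-124:-131,124:-116.6}
for y,x1 in((-124,-103),(124,-89),(-124,-75),(124,-61)):
    p=visit(y,last[y]-10,x1,p,guard=16); last[y]=p[0]
    if p[0]<x1-2: print("guard");break
p=eyes.camera("top")["image"][:,:,::-1].copy(); cv2.imwrite("pics/t4.png",p)
k=4.5;off=np.array((285,145))
im=cv2.resize(p[145:275,285:395],None,fx=k,fy=k,interpolation=cv2.INTER_CUBIC)
for y in(-111,-145,111,145):
  for x in range(-160,61,10):
    q=((proj("top",tf(st,np.array([[x,y,92]])/1e3))[0]-off+.5)*k).astype(int)
    cv2.line(im,(q[0],q[1]-(8 if x%50==0 else 4)),(q[0],q[1]),(0,0,255),1)
    if x%50==0: cv2.putText(im,str(x),(q[0]-8,q[1]-9),0,.3,(0,0,255),1)
cv2.imwrite("pics/c4.png",im)
E
```

```text
y -124 contact True -125.6 end False (np.float64(-102.9), array([ 0.6, -0.2,  0. ]), 11.77)
y 124 contact True -109.5 end False (np.float64(-88.6), array([-0.1, -0.3,  0.7]), 14.44)
y -124 contact True -96.8 end False (np.float64(-74.9), array([0.2, 0.6, 0.3]), 17.05)
y 124 contact True -81.5 end False (np.float64(-60.6), array([ 0.1, -0. ,  0.4]), 19.71)
```

View pics/c4.png

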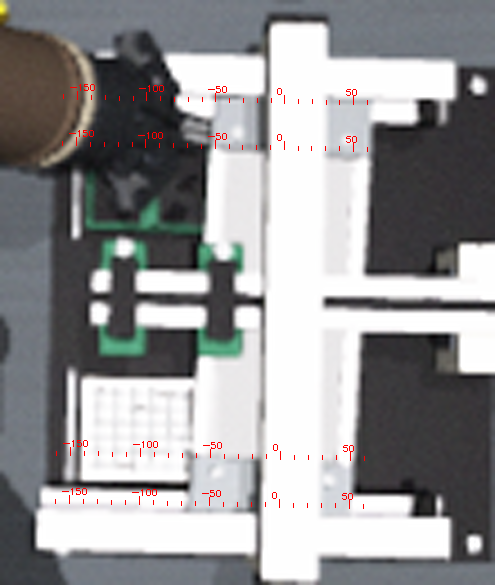

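Near face is at about -64 and far at about -50, with no binding. I'll finish the travel and press gently against the stops.

```bash
python3 - <<'E'
from push import *
p=(-60.6,124)
last={-124:-75,124:-60.6}
for y,x1 in((-124,-47),(124,-34),(-124,-19),(124,-19)):
    s=x1==-19
    p=visit(y,last[y]-10,x1,p,guard=16,spd=.03 if s else .06); last[y]=p[0]
    if not s and p[0]<x1-2: print("guard");break
E
```

```text
y -124 contact True -68.9 end False (np.float64(-46.9), array([-0.4,  0.4,  0.5]), 22.37)
y 124 contact True -53.1 end False (np.float64(-33.6), array([-0. ,  0.2, -1. ]), 24.99)
y -124 contact True -40.8 end True (np.float64(-24.1), array([-3.4,  0.3,  1.2]), 27.74)
y 124 contact True -23.8 end False (np.float64(-22.1), array([-7.6, -0.7,  1.3]), 30.22)
```

```bash
python3 - <<'E'
from push import *
g=env.line_to(W(-12,124,77),max_speed=.04,contact_N=14);a=fz();print(g,a)
p=visit(-124,-34,-12,(a[0],124),guard=18,spd=.03)
env.line_to(up(p[0],-124,77,100),max_speed=.35)
s=eyes.camera("side")["image"][:,:,::-1];p=eyes.camera("top")["image"][:,:,::-1].copy()
k=4.5;off=np.array((285,145))
im=cv2.resize(p[145:275,285:395],None,fx=k,fy=k,interpolation=cv2.INTER_CUBIC)
for y in(-111,-145,111,145):
  for x in range(-160,111,10):
    q=((proj("top",tf(st,np.array([[x,y,92]])/1e3))[0]-off+.5)*k).astype(int)
    cv2.line(im,(q[0],q[1]-(8 if x%50==0 else 4)),(q[0],q[1]),(0,0,255),1)
# expected bin outline and bar (top at 46+10), world
for lo,hi,col in(((-143,56,53),(-51,132,53),(255,0,255)),((-103,59,56),(-91,129,56),(0,255,255))):
    P=np.array([[lo[0],lo[1],lo[2]],[hi[0],lo[1],lo[2]],[hi[0],hi[1],lo[2]],[lo[0],hi[1],lo[2]]])/1e3
    cv2.polylines(im,[((proj("top",tf(st,P))-off+.5)*k).astype(int)],True,col,1)
cv2.imwrite("pics/c5.png",im)
E
```

```text
True (np.float64(-22.5), array([-2. ,  0.7,  1.6]), 30.43)
y -124 contact True -23.2 end True (np.float64(-23.3), array([-2.3,  0.6,  1.5]), 32.64)
```

View pics/c5.png

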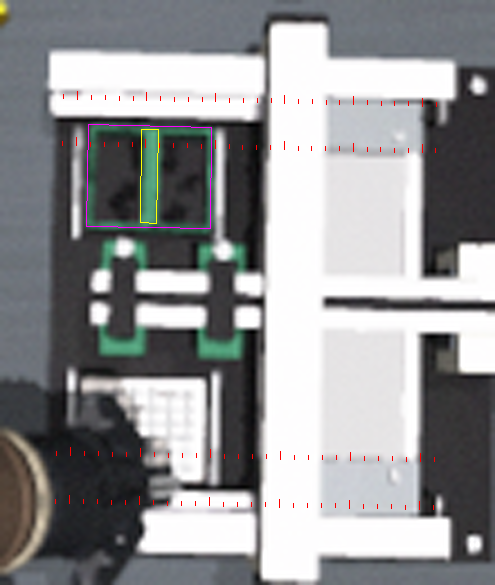

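Both carriages' front edges now meet the stops (x≈100), and the projected bin outline and bar match the green bin. Next is the grasp.

```bash
python3 - <<'E'
from push import *
o=get_obs();s=toS(o['eef_pos']);print(s.round(1))
cands=[]
for fl in(1,-1):
    rv=rpy(fl,0,"x"); j=env.inverse_kinematics(W(-97,94,33),rv)
    print(fl,np.round(rv,3),None if j is None else np.round(j,2))
    if j is not None: cands.append((abs(j[6]-o['joint_positions'][6]),fl))
fl=min(cands)[1]; rv=rpy(fl,0,"x")
rp=rv.copy()
env.line_to(W(s[0]-30,s[1],230),max_speed=.35)
env.move_pose(W(-97,94,230),rv)
env.gripper_to(.036,40)
env.line_to(W(-97,94,90),max_speed=.35)
c=env.line_to(W(-97,94,33),max_speed=.1,contact_N=8);o=get_obs();print(c,toS(o['eef_pos']).round(1),o['t'],fl)
if not c:
    env.gripper_to(0,40);o=get_obs();print(o['grip_width'],o['ft_force'].round(1),o['t'])
    im=eyes.camera("wrist")["image"][:,:,::-1]; cv2.imwrite("pics/w.png",im)
E
```

```text
[ -79.4 -124.6  158.6]
1 [ 3.142  0.    -0.038] [-0.69  0.83  0.75  1.67 -0.68  0.92 -1.29]
-1 [3.142 0.    3.104] [-0.14  0.72 -0.16  1.61  0.14  0.82  1.18]
False [-96.7  94.2  33. ] 36.1333 1
0.010949469049754353 [-0.2  0.   4.3] 36.4667
```

```bash
python3 - <<'E'
from push import *
env.line_to(W(-97,94,60),max_speed=.1);o=get_obs();print(o['grip_width'],o['ft_force'].round(1),o['wrist_torque'].round(2))
env.line_to(W(-97,94,215),max_speed=.2);o=get_obs();print(o['grip_width'],o['ft_force'].round(1),o['t'])
s=eyes.camera("side")["image"][:,:,::-1].copy();p=eyes.camera("top")["image"][:,:,::-1].copy()
def poly(im,c,P):
    cv2.polylines(im,[(proj(c,tf(sc,np.array(P)/1e3))*8).astype(int)],True,(0,0,255),1,cv2.LINE_AA,3)
def rect(cx,cy,hx,hy,z): return [(cx+a*hx,cy+b*hy,z) for a,b in((1,1),(1,-1),(-1,-1),(-1,1))]
a=[]
for im,c in((p,"top"),(s,"side")):
    poly(im,c,rect(22,0,67.5,75,49)); poly(im,c,rect(0,0,95,85,40)); poly(im,c,rect(22,0,2,2,49))
a=cv2.resize(p[220:310,200:290],None,fx=4.4,fy=4.4,interpolation=cv2.INTER_CUBIC)
b=cv2.resize(s[150:350,240:440],(396,396),interpolation=cv2.INTER_CUBIC)
cv2.imwrite("pics/c6.png",np.hstack([a,b]))
for rv in(rpy(1,0,"x"),):
    r2=rv+[0,0,sc[2]-np.pi/2-st[2]]
    P=tf(sc,[[.022,0,.0]])[0]
    for z in(.215,.07): 
        j=env.inverse_kinematics(P+[0,0,z],r2); print(P,j)
E
```

```text
0.011231814694069838 [ 0.  1. -4.] [ 0.07  0.06 -0.04]
0.010906397222749468 [-0.3  0.  -3.1] 37.8583
[0.4264499  0.36328585 0.        ] [-1.51243154  0.49721092  1.04643621  1.80978281 -0.47778026  1.115119
 -1.81563295]
[0.4264499  0.36328585 0.        ] [-1.3816448   0.66419496  0.86953449  1.9519399  -0.67952539  0.84721752
 -1.656057  ]
```

View pics/c6.png

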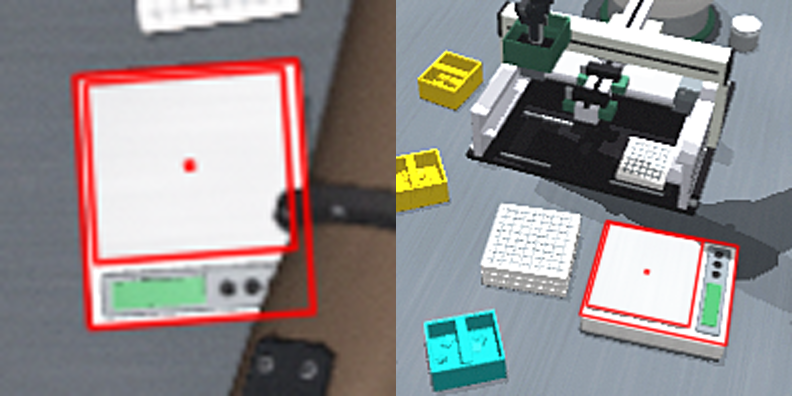

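The bin hangs level in the gripper, and the scale outline and pan centre overlay match both views. Now to set it down.

```bash
python3 - <<'E'
from push import *
r2=rpy(1,0,"x")+[0,0,sc[2]-np.pi/2-st[2]]
P=tf(sc,[[.022,0,.0]])[0]
env.line_to(P+[0,0,.215],rot=r2,max_speed=.22)
env.line_to(P+[0,0,.09],max_speed=.2)
env.wait(.2)
c=env.line_to(P+[0,0,.066],max_speed=.025,contact_N=2.5);o=get_obs();print(c,o['eef_pos'],o['ft_force'].round(1),o['t'])
E
```

```text
True [0.42630413 0.36319191 0.07259451] [-1.6 -0.5  4.7] 41.35
```

Contact came at TCP z = 0.0726 (0.072 expected), so the bin is on the pan. Releasing.

```bash
python3 - <<'E'
from push import *
env.gripper_to(.036);print(get_obs()['ft_force'].round(1))
P=get_obs()['eef_pos']
env.line_to(P+[0,0,.06],max_speed=.1); env.line_to(P+[0,0,.2],max_speed=.25)
env.move_pose([.25,.60,.30],get_obs()['tcp_rot']);print(get_obs()['t'])
s=eyes.camera("side")["image"][:,:,::-1].copy();p=eyes.camera("top")["image"][:,:,::-1].copy()
def poly(im,c,P):
    cv2.polylines(im,[(proj(c,tf(sc,np.array(P)/1e3))*8).astype(int)],True,(0,0,255),1,cv2.LINE_AA,3)
def rect(cx,cy,hx,hy,z): return [(cx+a*hx,cy+b*hy,z) for a,b in((1,1),(1,-1),(-1,-1),(-1,1))]
for im,c in((p,"top"),(s,"side")):
    poly(im,c,rect(22,0,38,46,92))
a=cv2.resize(p[140:310,200:400],None,fx=2.35,fy=2.35,interpolation=cv2.INTER_CUBIC)
b=cv2.resize(s[150:350,250:430],(360,400),interpolation=cv2.INTER_CUBIC)
b=b[:399]; a=cv2.resize(a,(int(a.shape[1]*399/a.shape[0])-80,399)) if 0 else a[:399]
cv2.imwrite("pics/c7.png",cv2.resize(np.hstack([a,b]),(798,383)))
E
```

```text
[-0.7 -0.2  0.6]
44.3083
```

View pics/c7.png

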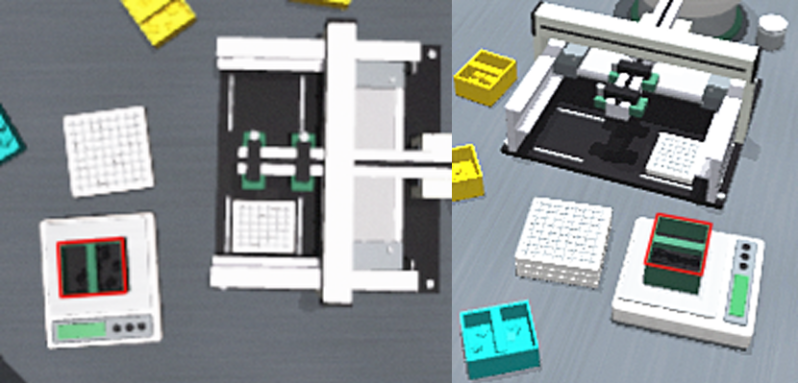

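The bin stands level in the middle of the pan, the cover is open against both stops, and everything else is where it was. Handing in.

```bash
python3 -c "
from bench import env,get_obs
env.wait(.3);print(env.finish_job(),get_obs()['t'])"
```

```text
the job is handed in; nothing more can be done
the job is handed in; nothing more can be done
```

The cover is fully open, and the green bin is on the scale's pan. I handed the job in at about 44.7 s of the 72 s allowed; no verdict was reported.

- **Cover:** I pushed the two ends in turn, 12 pushes in all, keeping either end about 15 mm ahead at most, and it never bound. At the end both ends stopped firmly within 1 mm of each other. The top view shows both carriages at their stops.
- **Bin:** I lifted it by the carrying bar, kept it level and lowered it until it touched the pan, at the height expected (72.6 mm against 72). The last top and side views show it level on the outline predicted for the middle of the pan.
- **Everything else:** the tray in the station, the tray stack, the scale and the other things in those views looked undisturbed. The grease tin was not checked on its own; the arm never went near it.

**Less certain:** the light-contact detection during the pushes fired late or inconsistently, by up to about 10 mm. I relied on arm positions and the top camera to judge how far each end had moved. The first push at the far end onto the stop ended without tripping the force limit, so I pressed both ends again, and both then registered the stop.

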